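# Load the platform shaker and press its start bar

### The arm

A 7-joint arm with a two-finger parallel gripper is mounted at the origin on the work surface. World frame = base frame: x ahead of the robot, y to its left, z up, the work surface at z = 0. Lengths are in m, angles in rad, forces in N, time in s.
With the tool pointing down it reaches from about 0.4 to 0.925 m from the base axis. Payload 4.1 kg.
Tool frame: the origin (TCP) lies at the centre of the arm's flange, where the gripper is bolted on; the fingertips stand 173 mm ahead of it and the grasp point (between the pads) lies 155 mm ahead of it (env.hold_point_z is the distance from the TCP to the grasp point, in m); z points along the fingers, y is the line along which they close (so a half turn about z gives the same grasp; the last joint's range is limited). The gripper opens to 85 mm and grips with 20 to 120 N. Pads are 22 mm wide; open, the fingers measure 114 mm over their backs; the gripper's body (76 mm by 85 mm) begins 54 mm behind the grasp point. The pads swing forward as they close: fully open they stand 13 mm farther back than shut.
Start: joints at [-1.273, 0.398, 0.045, 1.537, -0.019, 1.207, -0.051], TCP at [0.251, 0.6, 0.405] pointing down, gripper open.
Joint ranges: [-2.82, 2.82], [-0.49, 2.23], [-1.37, 1.46], [0, 2.46], [-1.36, 4.5], [0.23, 2], [-2.94, 2.94]. Speed limits (rad/s): [2.57, 2.57, 3.14, 3.14, 3.14, 3.14, 3.14].

### API

Orientations are given as a 3x3 rotation matrix whose columns are the frame's x, y, z axes.
In Python, from bench import env, camera, spot_in gives the robot as it stands.
- The arm moves only by the tool servo_tool, never from a script. Its argument "deltas" is text: rows parted by semicolons, each of 7 numbers parted by spaces: the turn, a rotation vector about the world's x, y, z as a fraction of full scale, then the shift along the world's x, y, z as a fraction of full scale, then the opening, from 0 (shut) to 1 (fully open). In form: ax ay az tx ty tz claw; .... A call has 1 to 12 rows; each row shifts and turns the commanded pose from where the row before left it; what a row does not reach is not made up. Full scale, the value 1, is 150 mm for a shift and 45 degrees for a turn. A row lasts 1/10 s, in which the tool goes at most 50 mm and 8.59 degrees, less where a joint would pass 70% of its speed; a pose out of reach is approached as far as the arm can. A call with a number of a shift or a turn outside -1 to 1 is refused whole. A call with a gripper value outside its range is refused whole. The fingers move at their own pace and stop on an object; "newtons" is the grip in N (left out, the last holds). Time passes only in rows, so rows that do not move let the fingers close. It gives the time, the measured TCP pose, the force, the opening and the grip force at its end, in the units of the state.
- env.sense(): the state, without advancing time (a new reading comes with each control period).
- camera(name): name is "side" or "top"; returns a dict with "image" (400x640x3 uint8, red, green, blue), "range_z" (400x640 float32, m along the optical axis (not along the pixel's ray), 0 where there is no reading), "camera_matrix" (3x3 intrinsics, pixels), "distortion" ([k1, k2, p1, p2, k3] as OpenCV has them; the pictures are not rectified), "R" (3x3) and "t" (3): a world point X has camera coordinates R X + t. Camera axes: x right, y down, z forward; pixel columns grow to the right and rows downward; lengths in m; the calibration is good to about 2 mm. A picture is of the moment at which its call begins.
- env.close_job(): hands the job in; it is judged then, once.
Trained networks look in the newest picture that a camera, given by its name, has taken for a name from the list of things; names that differ only in an ending like _2 or _b are one class to them, and where a whole thing is asked for, a point or a joint stands for the part that bears it (a point fixed in the world has none). Each returns a list of dicts, best first, with "p" (0 to 1); they miss things now and then, are a little off and sometimes report something else, mostly with a low value. They report only what shows in the picture. A call takes as long as a camera call. They do not tell look-alikes from the thing itself.
- spot_in(thing, camera): "xyz" ([x, y, z] in m, in world coordinates, good to about 4 mm: the middle of the surface that is visible of it).
The state is a dict: "time": time; "qpos": joint angles; "qvel": joint speeds; "joint_efforts": joint torques, N m; "tool_pos": TCP position; "eef_rot": TCP orientation; "wrist_force": force on the tool from outside, world axes, zero at the start; "wrist_torque": the same for the moment, N m; "width": opening from 0.0 (shut) to 1.0 (fully open); "grip_force": force on a finger pad.
Only numpy, scipy, OpenCV 4.12 (cv2) and the standard library are available. Lean on these libraries where they do the work, as an engineer would, in place of code of your own. Each camera call takes 0.05 s, during which the arm holds its last target. There are 200 camera calls.

### The job

Load the shaker: lay every square amber sample bottle lying on the bench flat in the tray that its length matches, the short bottles across the narrow row and the long ones across the wide row, side by side and not stacked. When all are in, press the shaker's long start bar near its middle, so that both ends go down evenly, until it is fully down and stays there; do not press it before, never push it down by one end, and leave the other things on the bench where they are.

Things in the scene. Friction and masses are not known exactly. Their poses are not given: they have to be found in the camera images.
- shaker: White platform shaker, fixed to the bench: 262 mm wide (y) and 60 mm high deck, 262 mm deep (x). On its -x side (towards the robot) a lower bay, 34 mm high and 75 mm deep, carries the long start bar. Origin: on the bench under the deck's centre; x points from the bay across the deck, z up.
- row_short: Shallow aluminium tray fixed on the deck, the row for the short bottles: inside 236 mm long (its x) and 80 mm wide (its y), floor 5 mm thick, walls 5 mm thick, their tops 17 mm above its underside. Origin: centre of its underside, at deck height (60 mm). It and the other row may lie on either half of the deck.
- row_long: The same kind of tray for the long bottles: inside 236 mm long (its x) and 120 mm wide (its y), floor and walls 5 mm, wall tops 17 mm above its underside. Origin: centre of its underside, at deck height (60 mm).
- bar_press (a joint): Swing of the start bar about its hinge, which runs along the shaker's y 50 mm to the +x side of the bar: 0 = up, 0.24 = fully down (rad; about 12 mm of travel). Needs about 9 to 10 N at the bar; stiff, it stays where it is left, with no return spring. It counts as down above 0.19.
- bar_tilt (a joint): Lean of the start bar about its middle (rad): 0 = both ends level, positive = its +y end (bar_left) is the higher. The bar is on a central pivot with a centring spring (8 N m/rad) and leans when it is pressed away from its middle (about 0.012 rad for each 10 mm off centre at 10 N). Limits 0.15 each way.
- bar_mid (a point): Middle of the top face of the start bar, a grey plastic bar 220 mm long (along the shaker's y), 26 mm wide, 12 mm thick; its top is 60 mm above the bench when up, about 48 mm when down.
- bar_left (a point): Point on the bar's top face 105 mm to the +y side of its middle.
- bar_right (a point): Point on the bar's top face 105 mm to the -y side of its middle.
- short1: Short sample bottle, square amber glass with a round white cap, lying on its side: 72 mm long over all, 28 mm square, about 79 g. Origin: middle of the bottle (14 mm from every side face); x along the bottle to the cap (cap: the last 18 mm, 24 mm in diameter). May be absent.
- short2: Short sample bottle, square amber glass with a round white cap, lying on its side: 72 mm long over all, 28 mm square, about 79 g. Origin: middle of the bottle (14 mm from every side face); x along the bottle to the cap (cap: the last 18 mm, 24 mm in diameter). May be absent.
- short3: Short sample bottle, square amber glass with a round white cap, lying on its side: 72 mm long over all, 28 mm square, about 79 g. Origin: middle of the bottle (14 mm from every side face); x along the bottle to the cap (cap: the last 18 mm, 24 mm in diameter). May be absent.
- long1: Long sample bottle, square amber glass with a round white cap, lying on its side: 112 mm long over all, 28 mm square, about 95 g. Origin: middle of the bottle (14 mm from every side face); x along the bottle to the cap (cap: the last 18 mm, 24 mm in diameter). May be absent.
- long2: Long sample bottle, square amber glass with a round white cap, lying on its side: 112 mm long over all, 28 mm square, about 95 g. Origin: middle of the bottle (14 mm from every side face); x along the bottle to the cap (cap: the last 18 mm, 24 mm in diameter). May be absent.
- long3: Long sample bottle, square amber glass with a round white cap, lying on its side: 112 mm long over all, 28 mm square, about 95 g. Origin: middle of the bottle (14 mm from every side face); x along the bottle to the cap (cap: the last 18 mm, 24 mm in diameter). May be absent.
- beaker: Glass beaker, 70 mm wide, 90 mm high; a bystander, to be left alone. Origin: centre of its underside.
- petri: Clear flat dish, 84 mm wide, 15 mm high; a bystander, to be left alone. Origin: centre of its underside.
- reagent: Amber round reagent bottle, 64 mm wide, 140 mm high; a bystander, to be left alone. Origin: centre of its underside.
- jar: White jar with a blue cap, 68 mm wide, 75 mm high; a bystander, to be left alone. Origin: centre of its underside.
- slidebox: Blue slide box, 85 x 60 x 32 mm; a bystander, to be left alone. Origin: centre of its underside.
- counter: Steel hand counter, 60 x 50 mm, 30 mm high (40 mm over its black knob); a bystander, to be left alone. Origin: centre of its underside.
Things that resemble listed ones, but are neither listed nor needed, are in the scene too. Leave any turquoise or yellow look-alike of the short3 alone.

How it is judged:
On the way, in this order (a step that is already met when the one before it is completed fails the run):
1. every bottle present lies released in the row of its length, with the bar still up (z of short1 in the frame of row_short between 0.014 and 0.024 m and x of short1 in the frame of row_short between -0.112 and 0.112 m and y of short1 in the frame of row_short between -0.01 and 0.01 m and angle between the x axis of each of short1, short2, short3 and the y axis of row_short, either way round below 0.35 rad and contact force between each of short1, short2, short3, long1, long2, long3 and the fingers below 0.3 N and linear speed of each of short1, short2, short3, long1, long2, long3 below 0.03 m/s and z of short2 in the frame of row_short between 0.014 and 0.024 m and x of short2 in the frame of row_short between -0.112 and 0.112 m and y of short2 in the frame of row_short between -0.01 and 0.01 m and z of short3 in the frame of row_short between 0.014 and 0.024 m and x of short3 in the frame of row_short between -0.112 and 0.112 m and y of short3 in the frame of row_short between -0.01 and 0.01 m and z of long1 in the frame of row_long between 0.014 and 0.024 m and x of long1 in the frame of row_long between -0.112 and 0.112 m and y of long1 in the frame of row_long between -0.01 and 0.01 m and angle between the x axis of each of long1, long2, long3 and the y axis of row_long, either way round below 0.35 rad and z of long2 in the frame of row_long between 0.014 and 0.024 m and x of long2 in the frame of row_long between -0.112 and 0.112 m and y of long2 in the frame of row_long between -0.01 and 0.01 m and z of long3 in the frame of row_long between 0.014 and 0.024 m and x of long3 in the frame of row_long between -0.112 and 0.112 m and y of long3 in the frame of row_long between -0.01 and 0.01 m and value of joint bar_press below 0.1 rad), for 0.2 s.
2. the start bar is pressed down, both ends level (value of joint bar_press above 0.19 rad and value of joint bar_tilt between -0.03 and 0.03 rad), for 0.2 s.
At the end, for the whole second after the job is handed in: every bottle present lies flat on the floor of the row of its length, across the row (within 0.35 rad), released; the start bar is down (bar_press above 0.19 rad) and level (within 0.03 rad) (all of step 2 and z of short1 in the frame of row_short between 0.014 and 0.024 m and x of short1 in the frame of row_short between -0.112 and 0.112 m and y of short1 in the frame of row_short between -0.01 and 0.01 m and angle between the x axis of each of short1, short2, short3 and the y axis of row_short, either way round below 0.35 rad and contact force between each of short1, short2, short3, long1, long2, long3 and the fingers below 0.3 N and z of short2 in the frame of row_short between 0.014 and 0.024 m and x of short2 in the frame of row_short between -0.112 and 0.112 m and y of short2 in the frame of row_short between -0.01 and 0.01 m and z of short3 in the frame of row_short between 0.014 and 0.024 m and x of short3 in the frame of row_short between -0.112 and 0.112 m and y of short3 in the frame of row_short between -0.01 and 0.01 m and z of long1 in the frame of row_long between 0.014 and 0.024 m and x of long1 in the frame of row_long between -0.112 and 0.112 m and y of long1 in the frame of row_long between -0.01 and 0.01 m and angle between the x axis of each of long1, long2, long3 and the y axis of row_long, either way round below 0.35 rad and z of long2 in the frame of row_long between 0.014 and 0.024 m and x of long2 in the frame of row_long between -0.112 and 0.112 m and y of long2 in the frame of row_long between -0.01 and 0.01 m and z of long3 in the frame of row_long between 0.014 and 0.024 m and x of long3 in the frame of row_long between -0.112 and 0.112 m and y of long3 in the frame of row_long between -0.01 and 0.01 m); the robot touches nothing.
It fails at once if one end of the start bar is pushed about 9 mm or more below the other (value of joint bar_tilt above 0.042 rad or value of joint bar_tilt below -0.042 rad).
It fails at once if a bystander is shifted by more than 50 mm or tipped over (distance of any of beaker, petri, reagent, jar, slidebox, counter from where it was at the start of the episode above 0.05 m or angle between any of beaker, petri, reagent, jar, slidebox, counter's own z axis and vertical above 0.6 rad).
Of short1, short2, short3, long1, long2, long3 only 4 to 6 are there at a start; the rules pass over those that are not, and their reading is None.
At some moment in a run one of short1, short2, short3, long1, long2, long3 may be knocked a few centimetres aside while the robot is not near it.
Once in a run the grip may slacken for a moment while it holds something.
It also fails if it takes over 210 s, if anything falls off the work surface, if the arm or the gripper's body presses on something with over 40 N, if the wrist force passes 120 N, or if a joint passes its speed limit or range.

## Working session

There is one attempt and no reset: what is moved stays moved. The work goes in short steps, Python scripts to look and compute and a tool call to move; the robot and the scene stay as the last step left them, time stands still between calls to the robot, and variables do not carry over. Pictures are saved under pics/ and viewed, at most 14 in all, crops included, and the job is handed in when it is done.

Besides the shell and the picture viewer there is one more tool, called after ">>>" as name(argument=value, ...) on one line, values as JSON. servo_tool: Moves the arm, as the interface text tells. Its arguments: {"type":"object","properties":{"deltas":{"type":"string"},"newtons":{"type":"number"}},"required":["deltas"]}

```bash
ls; mkdir -p pics; cat > h.py <<'E'
import numpy as np, cv2
from bench import env, camera, spot_in
def snap(n,f=None):
    c=camera(n)
    if f: cv2.imwrite('pics/'+f,c['image'][:,:,::-1])
    return c
def cloud(c):
    # world xyz for every pixel
    h,w=c['range_z'].shape
    u,v=np.meshgrid(np.arange(w),np.arange(h))
    p=cv2.undistortPoints(np.stack([u,v],-1).reshape(-1,1,2).astype(np.float64),c['camera_matrix'],np.array(c['distortion'])).reshape(h,w,2)
    z=c['range_z'].astype(float)
    X=np.dstack([p[...,0]*z,p[...,1]*z,z])
    W=(X-np.array(c['t']))@np.array(c['R'])
    W[z==0]=np.nan
    return W
E
python3 - <<'E'
from h import *
for n in ('top','side'):
    c=snap(n,n+'0.png'); np.savez(n+'0.npz',W=cloud(c),im=c['image'])
    print(n,np.round(-np.array(c['R']).T@c['t'],3))
    for t in ('short1','long1','shaker','row_short','row_long','bar_mid','beaker','petri','reagent','jar','slidebox','counter'):
        print(t,[(np.round(d['xyz'],3).tolist(),round(d['p'],2)) for d in spot_in(t,n)])
s=env.sense(); print(s['time'],np.round(s['eef_rot'],3).tolist(),s['tool_pos'])
E
```

```text
pics
top [ 0.456 -0.02   1.184]
short1 [([0.589, 0.328, 0.026], 0.72), ([0.302, -0.36, 0.027], 0.67), ([0.629, -0.411, 0.025], 0.61), ([0.511, 0.321, 0.027], 0.5), ([0.735, 0.323, 0.032], 0.5)]
long1 [([0.424, -0.327, 0.027], 0.78), ([0.426, 0.312, 0.03], 0.72), ([0.512, -0.322, 0.03], 0.63), ([0.477, -0.028, 0.057], 0.19)]
shaker [([0.48, -0.027, 0.056], 0.85), ([0.458, -0.056, 0.055], 0.22)]
row_short [([0.618, 0.026, 0.066], 0.72), ([0.509, 0.32, 0.028], 0.58)]
row_long [([0.63, -0.105, 0.066], 0.92), ([0.511, -0.48, 0.076], 0.66)]
bar_mid [([0.457, -0.059, 0.06], 0.77), ([0.618, 0.029, 0.069], 0.5)]
beaker [([0.592, 0.471, 0.054], 0.76)]
petri [([0.506, 0.47, 0.014], 0.56)]
reagent [([0.39, 0.463, 0.091], 0.91), ([0.454, -0.063, 0.057], 0.51)]
jar [([0.511, -0.482, 0.078], 0.97)]
slidebox [([0.747, -0.278, 0.032], 0.85)]
counter [([0.734, 0.323, 0.035], 0.78)]
side [0.251 1.235 1.009]
short1 [([0.594, 0.342, 0.028], 0.65), ([0.587, -0.299, 0.027], 0.65), ([0.63, -0.396, 0.027], 0.52)]
long1 [([0.42, -0.317, 0.031], 0.64), ([0.505, -0.303, 0.027], 0.57), ([0.436, 0.367, 0.026], 0.53)]
shaker [([0.494, 0.068, 0.033], 0.64)]
row_short [([0.613, 0.02, 0.064], 0.66)]
row_long [([0.624, -0.106, 0.065], 0.82), ([0.397, 0.492, 0.095], 0.19)]
bar_mid [([0.453, -0.04, 0.06], 0.51)]
beaker [([0.593, 0.461, 0.062], 0.96)]
petri [([0.503, 0.486, 0.014], 0.71)]
reagent [([0.394, 0.492, 0.099], 0.62)]
jar [([0.509, -0.464, 0.041], 0.89), ([0.745, -0.268, 0.034], 0.56)]
slidebox []
counter [([0.733, 0.346, 0.029], 0.81)]
1.3 [[-0.922, 0.386, 0.0], [0.386, 0.922, 0.0], [-0.0, 0.0, -1.0]] [0.25120266 0.59951504 0.40476062]
```

View pictures.

View pics/top0.png

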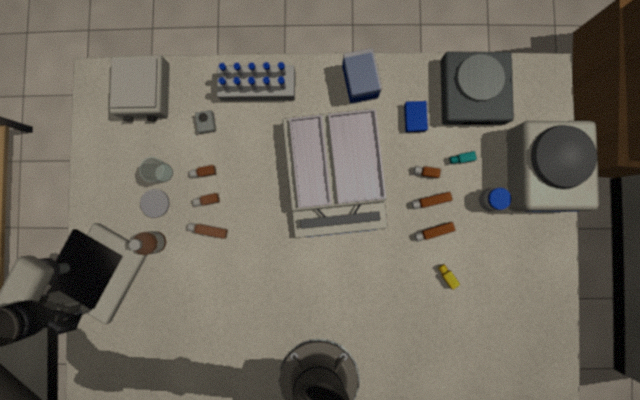

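View pics/side0.png

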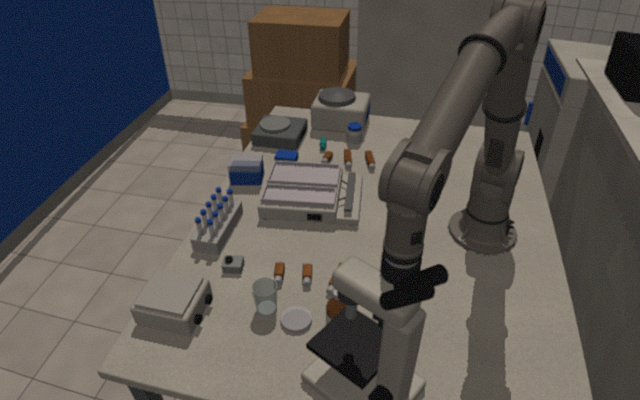

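```bash
cat >> h.py <<'E'
def bottles(c,W=None):
    """amber blobs in a top picture: centre of the whole bottle (from height>12mm region, white cap included), yaw, length, width"""
    W=cloud(c) if W is None else W
    im=c['image'];hsv=cv2.cvtColor(im,cv2.COLOR_RGB2HSV)
    m=((hsv[...,0]<14)&(hsv[...,1]>120)&(hsv[...,2]>50)).astype(np.uint8)
    n,l,st,ce=cv2.connectedComponentsWithStats(m)
    out=[]
    for i in range(1,n):
        if st[i,4]<60: continue
        P=W[l==i]; P=P[np.isfinite(P[:,2])]
        if len(P)<30 or np.median(P[:,2])>0.11 : continue
        zt=np.median(P[:,2])
        q=P[abs(P[:,2]-zt)<.008][:,:2]
        cen,size,ang=cv2.minAreaRect((q*1000).astype(np.float32))
        d=np.deg2rad(ang)
        if size[0]<size[1]: d+=np.pi/2
        ax=np.array([np.cos(d),np.sin(d)]);L,w=max(size),min(size)
        # cap: white pixels just beyond either end
        out.append(dict(px=np.round(ce[i]).astype(int).tolist(),amber=np.round(cen).tolist(),axis_deg=round(np.rad2deg(d)%180,1),L=round(L),w=round(w),z=round(zt*1000)))
    return out
E
python3 - <<'E'
from h import *
d=np.load('top0.npz');W=d['W'];c={'image':d['im']}
for b in bottles(c,W): print(b)
# bright caps near
im=d['im']
cv2.imwrite('pics/crop0.png',np.hstack([cv2.resize(im[155:245,180:235],None,fx=6,fy=6,interpolation=2),cv2.resize(im[155:245,405:460],None,fx=6,fy=6,interpolation=2)])[:,:,::-1])
# deck/trays: heights profile
z=W[...,2]
for nm,lo,hi,box in (('trayfloor',.060,.0690,0),('walls',.073,.083,0),('bar',.055,.064,1)):
    m=(z>lo)&(z<hi)&(abs(W[...,1]+.04)<.2)
    m&=(W[...,0]<.475)&(W[...,0]>.40) if box else (W[...,0]>.47)&(W[...,0]<.8)
    P=W[m]
    r=cv2.minAreaRect((P[:,:2]*1000).astype(np.float32)); print(nm,len(P),np.median(P[:,2]),r)
for v in (130,160,190): print(v,[(u,*np.round(W[v,u]*1000).astype(int)) for u in range(282,392,4)])
for u in (310,355): print(u,[(v,*np.round(W[v,u]*1000).astype(int)) for v in range(106,240,4)])
E
```

```text
{'px': [205, 171], 'amber': [596.0, 326.0], 'axis_deg': np.float64(101.4), 'L': 51, 'w': 24, 'z': 28}
{'px': [431, 172], 'amber': [592.0, -318.0], 'axis_deg': np.float64(82.6), 'L': 47, 'w': 25, 'z': 27}
{'px': [435, 199], 'amber': [513.0, -331.0], 'axis_deg': np.float64(104.0), 'L': 87, 'w': 24, 'z': 28}
{'px': [209, 199], 'amber': [515.0, 313.0], 'axis_deg': np.float64(101.4), 'L': 47, 'w': 23, 'z': 28}
{'px': [438, 230], 'amber': [427.0, -338.0], 'axis_deg': np.float64(107.1), 'L': 87, 'w': 26, 'z': 27}
{'px': [210, 231], 'amber': [423.0, 310.0], 'axis_deg': np.float64(79.2), 'L': 89, 'w': 23, 'z': 28}
{'px': [149, 243], 'amber': [393.0, 455.0], 'axis_deg': np.float64(8.1), 'L': 50, 'w': 21, 'z': 96}
trayfloor 6688 0.06471238478551009 ((624.607177734375, -38.98780822753906), (334.4536437988281, 257.7468566894531), 7.125763416290283)
walls 983 0.07693770600297156 ((646.5426025390625, -48.55738830566406), (289.0599670410156, 238.82659912109375), 6.131486892700195)
bar 694 0.05888412717115816 ((461.8022766113281, -57.8397216796875), (35.37336730957031, 218.4278564453125), 5.983210086
[... 7180 characters left out ...]
), np.int64(65)), (194, np.int64(526), np.int64(-101), np.int64(63)), (198, np.int64(515), np.int64(-100), np.int64(70)), (202, np.int64(504), np.int64(-101), np.int64(60)), (206, np.int64(494), np.int64(-103), np.int64(36)), (210, np.int64(482), np.int64(-101), np.int64(57)), (214, np.int64(471), np.int64(-101), np.int64(61)), (218, np.int64(460), np.int64(-101), np.int64(56)), (222, np.int64(449), np.int64(-101), np.int64(60)), (226, np.int64(438), np.int64(-102), np.int64(37)), (230, np.int64(427), np.int64(-103), np.int64(30)), (234, np.int64(415), np.int64(-105), np.int64(0)), (238, np.int64(403), np.int64(-105), np.int64(2))]<stdin>:14: RuntimeWarning: invalid value encountered in cast
```

View pics/crop0.png

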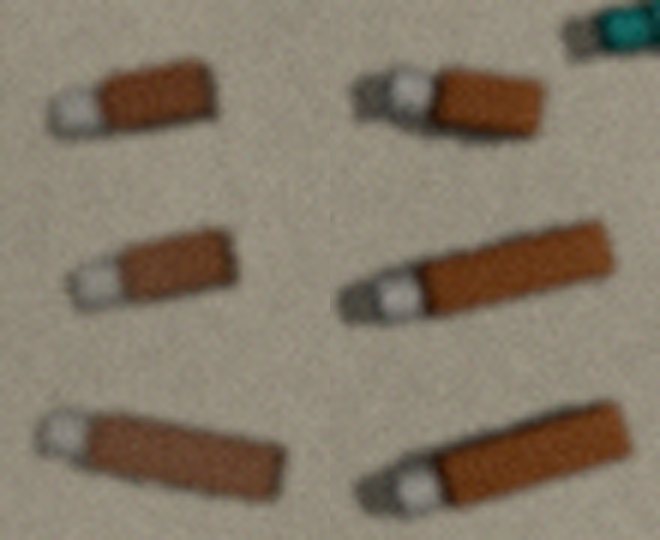

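```bash
cat >> h.py <<'E'
def avgcloud(n,k=8):
    cs=[camera(n) for _ in range(k)]
    z=np.stack([c['range_z'] for c in cs]).astype(float); z[z==0]=np.nan
    c=dict(cs[-1]); c['range_z']=np.nan_to_num(np.nanmedian(z,0)); c['image']=np.mean([q['image'] for q in cs],0).astype(np.uint8)
    return c
def bottles2(c,W,zbase=0.0):
    """blobs around each amber blob with height>zbase+10mm"""
    out=[]
    hm=((W[...,2]>zbase+.010)&(W[...,2]<zbase+.045)).astype(np.uint8)
    n,l,st,ce=cv2.connectedComponentsWithStats(hm)
    for b in bottles(c,W):
        if b['z']>60+zbase*1000: continue
        i=l[b['px'][1],b['px'][0]]
        if i==0: continue
        P=W[l==i][:,:2]
        cc=P.mean(0); w,v=np.linalg.eigh(np.cov((P-cc).T)); a=v[:,1]; a=a if a[1]>0 else -a
        nn=np.array([-a[1],a[0]]); s=(P-cc)@a; t=(P-cc)@nn
        e=lambda q:(np.percentile(q,1.5),np.percentile(q,98.5))
        sl,sh=e(s);tl,th=e(t); mid=cc+a*(sl+sh)/2+nn*(tl+th)/2
        cap=np.sign((mid-np.array(b['amber'])/1000)@a)
        out.append(dict(px=b['px'],mid=np.round(mid*1000,1).tolist(),amb9=np.round(np.array(b['amber'])+9*cap*a,1).tolist(),axis=round(float(np.rad2deg(np.arctan2(a[1],a[0]))),1),L=round((sh-sl)*1000),w=round((th-tl)*1000),cap=cap))
    return out
E
python3 - <<'E'
from h import *
c=avgcloud('top');W=cloud(c)
np.savez('top1.npz',W=W,im=c['image'])
for b in bottles2(c,W): print(b)
z=W[...,2];x=W[...,0];y=W[...,1]
roi=(x>.36)&(x<.80)&(y>-.22)&(y<.14)
deck=roi&(z>.050)&(x>.475)
r=cv2.minAreaRect((W[deck][:,:2]*1000).astype(np.float32));print('deck',r)
bar=roi&(z>.050)&(x<.49); n,l,st,ce=cv2.connectedComponentsWithStats(bar.astype(np.uint8)); i=1+np.argmax(st[1:,4]); P=W[l==i]; print('bar',len(P),cv2.minAreaRect((P[:,:2]*1000).astype(np.float32)),np.median(P[:,2]))
# tray wall directions: wall points
best=None
wp=W[roi&(z>.0725)&(z<.084)&(x>.5)][:,:2]
for deg in np.arange(2,12,.25):
    a=np.deg2rad(deg);yy=-wp[:,0]*np.sin(a)+wp[:,1]*np.cos(a)
    h=np.histogram(yy,np.arange(-.4,.2,.003))[0]; s=(h**2).sum()
    if best is None or s>best[0]: best=(s,deg)
print(best)
a=np.deg2rad(best[1]);P=W[roi&(z>.056)&(x>.47)]
yy=-P[:,0]*np.sin(a)+P[:,1]*np.cos(a);xx=P[:,0]*np.cos(a)+P[:,1]*np.sin(a)
for nm,q in (('y',yy),('x',xx)):
    b=np.arange(q.min(),q.max(),.003)
    print(nm,[(int(1000*(e+.0015)),int(1000*np.mean(P[(q>=e)&(q<e+.003),2])) ) for e in b if ((q>=e)&(q<e+.003)).any()])
E
```

```text
{'px': [206, 171], 'mid': [594.2, 335.1], 'amb9': [594.2, 334.8], 'axis': 101.3, 'L': 69, 'w': 24, 'cap': np.float64(1.0)}
{'px': [431, 172], 'mid': [593.7, -308.6], 'amb9': [593.5, -309.1], 'axis': 80.2, 'L': 70, 'w': 25, 'cap': np.float64(1.0)}
{'px': [435, 199], 'mid': [511.4, -319.9], 'amb9': [510.8, -322.3], 'axis': 104.2, 'L': 107, 'w': 27, 'cap': np.float64(1.0)}
{'px': [209, 199], 'mid': [514.0, 323.3], 'amb9': [513.0, 321.8], 'axis': 103.1, 'L': 68, 'w': 27, 'cap': np.float64(1.0)}
{'px': [438, 230], 'mid': [422.9, -327.3], 'amb9': [423.3, -328.4], 'axis': 107.5, 'L': 107, 'w': 27, 'cap': np.float64(1.0)}
{'px': [210, 231], 'mid': [426.2, 318.9], 'amb9': [425.7, 317.8], 'axis': 79.1, 'L': 108, 'w': 27, 'cap': np.float64(1.0)}
deck ((628.382568359375, -39.64007568359375), (329.34063720703125, 260.8400573730469), 6.344857692718506)
bar 853 ((461.7786560058594, -45.86266326904297), (52.28012466430664, 241.7834014892578), 0.09508717805147171) 0.058527995297394504
(np.int64(55673), np.float64(6.5))
y [(-239, 76), (-236, 73), (-233, 66), (-230, 65), (-227, 65), (-224, 65), (-221, 
[... 1335 characters left out ...]
4, 65), (567, 65), (570, 65), (573, 65), (576, 65), (579, 65), (582, 65), (585, 65), (588, 65), (591, 65), (594, 65), (597, 65), (600, 65), (603, 65), (606, 65), (609, 65), (612, 65), (615, 65), (618, 65), (621, 65), (624, 65), (627, 65), (630, 65), (633, 65), (636, 65), (639, 65), (642, 65), (645, 65), (648, 65), (651, 65), (654, 65), (657, 65), (660, 65), (663, 65), (666, 65), (669, 65), (672, 65), (675, 65), (678, 65), (681, 65), (684, 65), (687, 65), (690, 65), (693, 65), (696, 65), (699, 65), (702, 65), (705, 65), (708, 65), (711, 65), (714, 65), (717, 65), (720, 65), (723, 65), (726, 65), (729, 67), (732, 72), (735, 73), (738, 59), (741, 58), (744, 56), (777, 73), (780, 82), (783, 88)]
```

>>> servo_tool(deltas="0 0 0 0 0 0.25 0.65;0 0 0 0 0 0.25 0.65;0 0 -0.178 0.229 -0.177 0 0.65;0 0 -0.178 0.229 -0.177 0 0.65;0 0 -0.178 0.229 -0.177 0 0.65;0 0 -0.178 0.229 -0.177 0 0.65;0 0 -0.178 0.229 -0.177 0 0.65;0 0 -0.178 0.229 -0.177 0 0.65;0 0 -0.178 0.229 -0.177 0 0.65;0 0 0 0.229 -0.177 0 0.65;0 0 0 0.229 -0.177 0 0.65;0 0 0 0.229 -0.177 0 0.65", newtons=40)

```text
time: 2.9
tool_pos: [0.5958, 0.333, 0.4799]
eef_rot: [[-0.195, 0.981, 0.0], [0.981, 0.195, 0.0], [0.0, 0.0, -1.0]]
wrist_force: [0.5, 0.3, -0.5]
width: 0.647
grip_force: 0.0
```

>>> servo_tool(deltas="0 0 0 -0.011 0.013 -0.25 0.65;0 0 0 0 0 -0.25 0.65;0 0 0 0 0 -0.25 0.65;0 0 0 0 0 -0.25 0.65;0 0 0 0 0 -0.25 0.65;0 0 0 0 0 -0.25 0.65;0 0 0 0 0 -0.25 0.65;0 0 0 0 0 -0.16 0.65;0 0 0 0 0 -0.1 0.65;0 0 0 0 0 0 0;0 0 0 0 0 0 0;0 0 0 0 0 0 0")

```text
time: 4.1
tool_pos: [0.5939, 0.3363, 0.1801]
eef_rot: [[-0.194, 0.981, 0.003], [0.981, 0.194, 0.002], [0.001, 0.003, -1.0]]
wrist_force: [0.0, 1.1, -0.1]
width: 0.317
grip_force: 43.8
```

>>> servo_tool(deltas="0 0 0 0 0 0 0;0 0 0 0 0 0 0;0 0 0 0 0 0 0")

```text
time: 4.4
tool_pos: [0.5933, 0.3362, 0.1793]
eef_rot: [[-0.194, 0.981, 0.001], [0.981, 0.194, 0.001], [0.001, 0.001, -1.0]]
wrist_force: [-0.9, -0.8, 2.6]
width: 0.318
grip_force: 44.3
```

>>> servo_tool(deltas="0 0 0 0 0 0.268 0;0 0 0 0 0 0.268 0;0 0 0 0 0 0.268 0;0 0 0 0 0 0.268 0;0 0 -0.053 0.077 -0.254 0 0;0 0 -0.052 0.077 -0.254 0 0;0 0 0 0.077 -0.254 0 0;0 0 0 0.077 -0.254 0 0;0 0 0 0.077 -0.254 0 0;0 0 0 0.077 -0.254 0 0;0 0 0 0.077 -0.254 0 0;0 0 0 0.077 -0.254 0 0", newtons=60)

```text
time: 5.6
tool_pos: [0.6855, 0.0297, 0.3391]
eef_rot: [[-0.113, 0.994, 0.0], [0.994, 0.113, 0.0], [0.0, 0.0, -1.0]]
wrist_force: [1.2, 0.8, -0.6]
width: 0.312
grip_force: 59.6
```

>>> servo_tool(deltas="0 0 0 0 0 0 0;0 0 0 0 0 0 0")

```text
time: 5.8
tool_pos: [0.6854, 0.0294, 0.3391]
eef_rot: [[-0.109, 0.994, -0.0], [0.994, 0.109, -0.0], [-0.0, -0.0, -1.0]]
wrist_force: [0.3, 1.4, -0.8]
width: 0.315
grip_force: 59.6
```

```bash
python3 - <<'E'
from h import *
c=snap('side');im=c['image']
cv2.imwrite('pics/g1.png',cv2.resize(im[90:260,220:440],None,fx=3.5,fy=3.5)[:,:,::-1])
W=cloud(c)
z=W[...,2];P=W[(W[...,0]<.49)&(W[...,0]>.42)&(z>.05)&(z<.067)&(abs(W[...,1]+.05)<.15)]
c=avgcloud('top',4);W=cloud(c);z=W[...,2]
P=W[(W[...,0]<.51)&(W[...,0]>.42)&(z>.052)&(z<.066)&(abs(W[...,1]+.05)<.15)]
a=np.deg2rad(6.5);yy=-P[:,0]*np.sin(a)+P[:,1]*np.cos(a);xx=P[:,0]*np.cos(a)+P[:,1]*np.sin(a)
k=(xx>.445)&(xx<.455);print('bar y ext',np.percentile(yy[k],[0,1,99,100]))
k=(yy>-.2)&(yy<-.02);b=np.arange(.42,.5,.003);print([(round(e,3),int(((xx[k]>=e)&(xx[k]<e+.003)).sum())) for e in b])
E
```

```text
bar y ext [-0.21946422 -0.21851226 -0.01756298 -0.01420164]
[(np.float64(0.42), 0), (np.float64(0.423), 0), (np.float64(0.426), 0), (np.float64(0.429), 0), (np.float64(0.432), 12), (np.float64(0.435), 70), (np.float64(0.438), 73), (np.float64(0.441), 72), (np.float64(0.444), 72), (np.float64(0.447), 74), (np.float64(0.45), 72), (np.float64(0.453), 73), (np.float64(0.456), 71), (np.float64(0.459), 39), (np.float64(0.462), 8), (np.float64(0.465), 8), (np.float64(0.468), 7), (np.float64(0.471), 7), (np.float64(0.474), 5), (np.float64(0.477), 7), (np.float64(0.48), 7), (np.float64(0.483), 40), (np.float64(0.486), 71), (np.float64(0.489), 70), (np.float64(0.492), 23), (np.float64(0.495), 8), (np.float64(0.498), 27)]
```

View pics/g1.png

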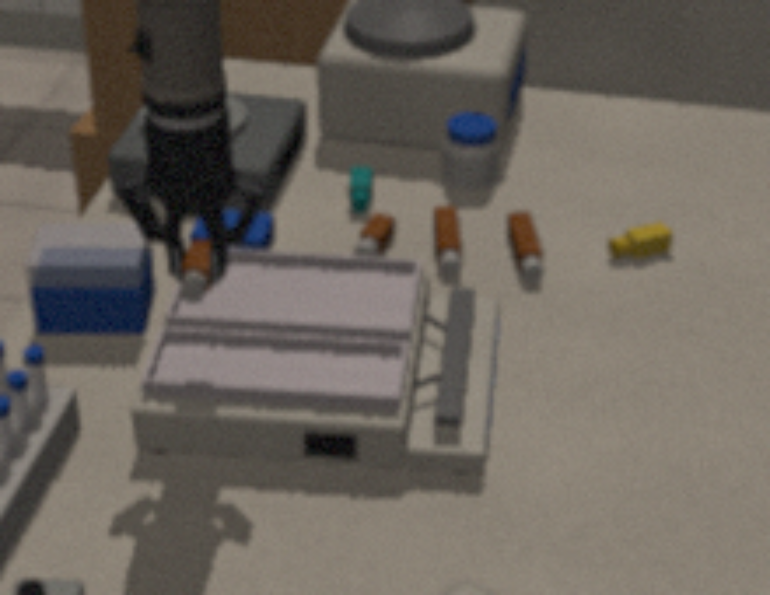

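>>> servo_tool(deltas="0 0 0.008 0 0.015 -0.2 0;0 0 0 0 0 -0.2 0;0 0 0 0 0 -0.2 0;0 0 0 0 0 -0.027 0;0 0 0 0 0 0 0;0 0 0 0 0 0 0.55;0 0 0 0 0 0 0.55;0 0 0 0 0 0 0.55;0 0 0 0 0 0 0.55")

```text
time: 6.95
tool_pos: [0.6854, 0.0339, 0.2451]
eef_rot: [[-0.12, 0.993, 0.0], [0.993, 0.12, 0.0], [0.0, 0.0, -1.0]]
wrist_force: [0.3, 0.6, -0.5]
width: 0.551
grip_force: 0.0
```

>>> servo_tool(deltas="0 0 0 0 0 0.1 0.55;0 0 0 0 0 0.2 0.55;0 0 0 0 0 0.25 0.65")

```text
time: 7.25
tool_pos: [0.6849, 0.0335, 0.3279]
eef_rot: [[-0.119, 0.993, -0.003], [0.993, 0.119, -0.0], [-0.0, -0.003, -1.0]]
wrist_force: [-0.6, -0.2, 0.2]
width: 0.651
grip_force: 0.0
```

>>> servo_tool(deltas="0 0 0 -0.143 0.241 0 0.65;0 0 0 -0.143 0.241 0 0.65;0 0 0.068 -0.143 0.241 0 0.65;0 0 0.068 -0.143 0.241 0 0.65;0 0 0 -0.143 0.241 0 0.65;0 0 0 -0.143 0.241 0 0.65;0 0 0 -0.143 0.241 0 0.65;0 0 0 -0.143 0.241 0 0.65;0 0 0 0 0 -0.25 0.65;0 0 0 0 0 -0.25 0.65;0 0 0 0 0 -0.25 0.65;0 0 0 0 0 0 0.65")

```text
time: 8.45
tool_pos: [0.5116, 0.3216, 0.2112]
eef_rot: [[-0.224, 0.974, -0.008], [0.974, 0.224, -0.005], [-0.004, -0.009, -1.0]]
wrist_force: [0.3, -0.0, -0.3]
width: 0.648
grip_force: 0.0
```

```bash
python3 - <<'E'
from h import *
c=avgcloud('top',4);W=cloud(c)
cv2.imwrite('pics/t2.png',cv2.resize(c['image'][100:280,180:480],None,fx=2.6,fy=2.6)[:,:,::-1])
for b in bottles2(c,W): print(b)
for b in bottles2(c,W,.065): print('tray',b)
for b in bottles(c,W): print(b)
E
```

```text
{'px': [430, 172], 'mid': [593.6, -308.6], 'amb9': [592.5, -309.1], 'axis': 80.3, 'L': 70, 'w': 25, 'cap': np.float64(1.0)}
{'px': [435, 199], 'mid': [511.3, -319.9], 'amb9': [510.8, -321.3], 'axis': 104.3, 'L': 107, 'w': 27, 'cap': np.float64(1.0)}
{'px': [210, 199], 'mid': [516.7, 309.4], 'amb9': [517.9, 301.5], 'axis': 109.0, 'L': 41, 'w': 28, 'cap': np.float64(-1.0)}
{'px': [438, 230], 'mid': [422.9, -327.3], 'amb9': [423.3, -328.4], 'axis': 107.5, 'L': 107, 'w': 27, 'cap': np.float64(1.0)}
{'px': [210, 231], 'mid': [426.2, 318.6], 'amb9': [425.7, 317.8], 'axis': 79.3, 'L': 108, 'w': 27, 'cap': np.float64(1.0)}
tray {'px': [309, 134], 'mid': [616.3, 22.6], 'amb9': [677.1, 23.0], 'axis': 6.7, 'L': 242, 'w': 90, 'cap': np.float64(-1.0)}
{'px': [309, 134], 'amber': [686.0, 24.0], 'axis_deg': np.float64(96.0), 'L': 50, 'w': 24, 'z': 93}
{'px': [430, 172], 'amber': [591.0, -318.0], 'axis_deg': np.float64(81.5), 'L': 46, 'w': 23, 'z': 27}
{'px': [435, 199], 'amber': [513.0, -330.0], 'axis_deg': np.float64(104.0), 'L': 87, 'w': 24, 'z': 27}
{'px': [210, 199], 'amber': [515.0, 310.0], 'axis_deg': np.float64(100.9), 'L': 41, 'w': 23, 'z': 28}
{'px': [438, 230], 'amber': [426.0, -337.0], 'axis_deg': np.float64(107.2), 'L': 87, 'w': 26, 'z': 27}
{'px': [210, 231], 'amber': [424.0, 309.0], 'axis_deg': np.float64(79.6), 'L': 89, 'w': 23, 'z': 28}
```

View pics/t2.png

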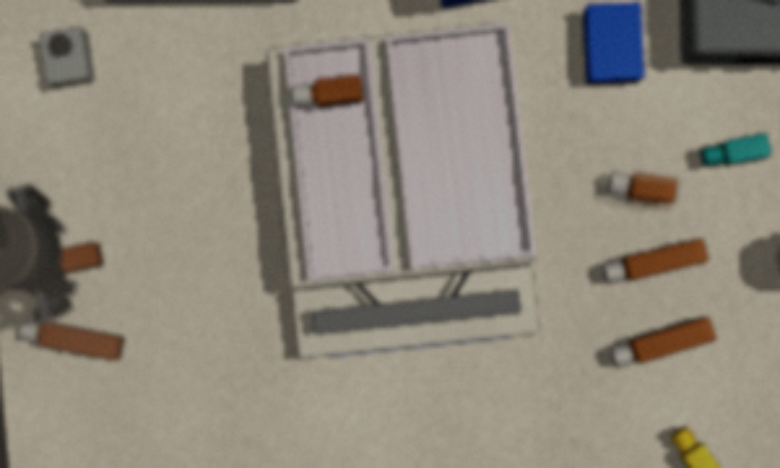

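>>> servo_tool(deltas="0 0 0 0.013 0.007 -0.113 0.65;0 0 0 0 0 -0.1 0.65;0 0 0 0 0 0 0;0 0 0 0 0 0 0;0 0 0 0 0 0 0;0 0 0 0 0 0 0;0 0 0 0 0 0 0")

```text
time: 9.35
tool_pos: [0.5159, 0.3237, 0.1833]
eef_rot: [[-0.224, 0.975, 0.001], [0.975, 0.224, 0.0], [0.0, 0.001, -1.0]]
wrist_force: [-0.0, -0.1, -0.4]
width: 0.314
grip_force: 61.0
```

>>> servo_tool(deltas="0 0 0 0 0 0.262 0;0 0 0 0 0 0.262 0;0 0 0 0 0 0.262 0;0 0 0 0 0 0.262 0;0 0 -0.072 0.083 -0.25 0 0;0 0 -0.072 0.083 -0.25 0 0;0 0 0 0.083 -0.25 0 0;0 0 0 0.083 -0.25 0 0;0 0 0 0.083 -0.25 0 0;0 0 0 0.083 -0.25 0 0;0 0 0 0.083 -0.25 0 0;0 0 0 0.083 -0.25 0 0")

```text
time: 10.55
tool_pos: [0.6156, 0.0222, 0.3405]
eef_rot: [[-0.113, 0.994, 0.001], [0.994, 0.113, 0.0], [0.0, 0.001, -1.0]]
wrist_force: [0.1, 1.2, -0.6]
width: 0.312
grip_force: 61.1
```

>>> servo_tool(deltas="0 0 0 0 0 0 0;0 0 0 0 0 0 0;0 0 0 0 0 0 0")

```text
time: 10.85
tool_pos: [0.6152, 0.0251, 0.3401]
eef_rot: [[-0.114, 0.993, -0.0], [0.993, 0.114, 0.001], [0.001, -0.0, -1.0]]
wrist_force: [0.0, -0.1, -1.1]
width: 0.315
grip_force: 61.1
```

>>> servo_tool(deltas="0 0 0 0 -0.008 -0.2 0;0 0 0 0 0 -0.2 0;0 0 0 0 0 -0.15 0;0 0 0 0 0 -0.057 0;0 0 0 0 0 0 0;0 0 0 0 0 0 0.55;0 0 0 0 0 0 0.55;0 0 0 0 0 0 0.55;0 0 0 0 0 0 0.55")

```text
time: 11.75
tool_pos: [0.6153, 0.0231, 0.2493]
eef_rot: [[-0.113, 0.994, 0.0], [0.994, 0.113, 0.001], [0.0, 0.0, -1.0]]
wrist_force: [-0.1, 0.7, 0.5]
width: 0.551
grip_force: 0.0
```

>>> servo_tool(deltas="0 0 0 0 0 0.1 0.55;0 0 0 0 0 0.2 0.55;0 0 0 0 0 0.25 0.65;0 0 0 0 0 0 0.65;0 0 0 0 0 0 0.65")

```text
time: 12.25
tool_pos: [0.6158, 0.0223, 0.3338]
eef_rot: [[-0.113, 0.994, 0.004], [0.994, 0.113, 0.001], [0.0, 0.004, -1.0]]
wrist_force: [-0.3, -0.2, 0.1]
width: 0.652
grip_force: 0.0
```

>>> servo_tool(deltas="0 0 0 -0.158 0.247 0 0.65;0 0 -0.096 -0.158 0.247 0 0.65;0 0 -0.096 -0.158 0.247 0 0.65;0 0 -0.096 -0.158 0.247 0 0.65;0 0 -0.096 -0.158 0.247 0 0.65;0 0 0 -0.158 0.247 0 0.65;0 0 0 -0.158 0.247 0 0.65;0 0 0 -0.158 0.247 0 0.65;0 0 0 0 0 -0.25 0.65;0 0 0 0 0 -0.25 0.65;0 0 0 0 0 0 0.65;0 0 0 0 0 0 0.65")

```text
time: 13.45
tool_pos: [0.4257, 0.3184, 0.2564]
eef_rot: [[0.188, 0.982, -0.001], [0.982, -0.188, -0.002], [-0.002, -0.001, -1.0]]
wrist_force: [-0.1, -0.1, 0.1]
width: 0.649
grip_force: 0.0
```

```bash
python3 - <<'E'
from h import *
print(env.sense()['tool_pos'])
c=avgcloud('top',4);W=cloud(c)
for b in bottles(c,W): print(b)
E
```

```text
[0.42567576 0.31838612 0.2563676 ]
{'px': [309, 134], 'amber': [686.0, 24.0], 'axis_deg': np.float64(96.5), 'L': 51, 'w': 24, 'z': 93}
{'px': [312, 160], 'amber': [615.0, 16.0], 'axis_deg': np.float64(96.3), 'L': 50, 'w': 24, 'z': 93}
{'px': [427, 188], 'amber': [545.0, -308.0], 'axis_deg': np.float64(99.6), 'L': 48, 'w': 24, 'z': 28}
{'px': [435, 199], 'amber': [513.0, -330.0], 'axis_deg': np.float64(104.0), 'L': 88, 'w': 24, 'z': 27}
{'px': [438, 230], 'amber': [426.0, -337.0], 'axis_deg': np.float64(107.2), 'L': 88, 'w': 26, 'z': 27}
{'px': [212, 231], 'amber': [422.0, 302.0], 'axis_deg': np.float64(79.3), 'L': 74, 'w': 23, 'z': 28}
```

>>> servo_tool(deltas="0 0 0 0 0 -0.25 0.65;0 0 0 0 0 -0.15 0.65;0 0 0 0 0 -0.1 0.65;0 0 0 0 0 0 0;0 0 0 0 0 0 0;0 0 0 0 0 0 0;0 0 0 0 0 0 0;0 0 0 0 0 0 0")

```text
time: 14.45
tool_pos: [0.4264, 0.3193, 0.183]
eef_rot: [[0.188, 0.982, 0.002], [0.982, -0.188, 0.002], [0.002, 0.002, -1.0]]
wrist_force: [-0.8, -0.9, 5.5]
width: 0.313
grip_force: 61.1
```

>>> servo_tool(deltas="0 0 0 0 0 0.262 0;0 0 0 0 0 0.262 0;0 0 0 0 0 0.262 0;0 0 0 0 0 0.262 0;0 0 0.096 0.152 -0.23 0 0;0 0 0.096 0.152 -0.23 0 0;0 0 0.096 0.152 -0.23 0 0;0 0 0.096 0.152 -0.23 0 0;0 0 0 0.152 -0.23 0 0;0 0 0 0.152 -0.23 0 0;0 0 0 0.152 -0.23 0 0;0 0 0 0.152 -0.23 0 0")

```text
time: 15.65
tool_pos: [0.6087, 0.0415, 0.3389]
eef_rot: [[-0.113, 0.994, 0.0], [0.994, 0.113, 0.0], [0.0, 0.0, -1.0]]
wrist_force: [-0.3, 0.9, 0.1]
width: 0.313
grip_force: 60.3
```

>>> servo_tool(deltas="0 0 0 0.152 -0.23 0 0;0 0 0 0.152 -0.23 0 0;0 0 0 0.152 -0.23 0 0;0 0 0 0.152 -0.23 0 0;0 0 0 0 0 0 0;0 0 0 0 0 0 0;0 0 0 0 0 0 0")

```text
time: 16.35
tool_pos: [0.6991, -0.0937, 0.3384]
eef_rot: [[-0.114, 0.993, -0.001], [0.993, 0.114, 0.001], [0.002, -0.001, -1.0]]
wrist_force: [0.0, 0.6, -0.7]
width: 0.314
grip_force: 60.2
```

>>> servo_tool(deltas="0 0 0 0 -0.012 -0.2 0;0 0 0 0 0 -0.2 0;0 0 0 0 0 -0.15 0;0 0 0 0 0 -0.046 0;0 0 0 0 0 0 0;0 0 0 0 0 0 0.55;0 0 0 0 0 0 0.55;0 0 0 0 0 0 0.55;0 0 0 0 0 0 0.55")

```text
time: 17.25
tool_pos: [0.6995, -0.0968, 0.25]
eef_rot: [[-0.113, 0.994, 0.001], [0.994, 0.113, -0.0], [-0.0, 0.001, -1.0]]
wrist_force: [-0.7, 0.1, 0.1]
width: 0.552
grip_force: 0.0
```

>>> servo_tool(deltas="0 0 0 0 0 0.1 0.55;0 0 0 0 0 0.2 0.55;0 0 0 0 0 0.25 0.65;0 0 0 0 0 0 0.65;0 0 0 0 0 0 0.65")

```text
time: 17.75
tool_pos: [0.6997, -0.0973, 0.3344]
eef_rot: [[-0.113, 0.994, 0.004], [0.994, 0.113, -0.0], [-0.001, 0.004, -1.0]]
wrist_force: [-0.2, -0.1, -0.1]
width: 0.653
grip_force: 0.0
```

```bash
python3 - <<'E'
from h import *
c=avgcloud('top',4);W=cloud(c)
for b in bottles2(c,W): print(b)
for b in bottles(c,W): print(b)
cv2.imwrite('pics/t3.png',cv2.resize(c['image'][140:250,400:470],None,fx=5,fy=5)[:,:,::-1])
E
```

```text
{'px': [428, 188], 'mid': [544.8, -298.6], 'amb9': [543.5, -300.1], 'axis': 99.5, 'L': 70, 'w': 27, 'cap': np.float64(1.0)}
{'px': [435, 199], 'mid': [511.3, -319.9], 'amb9': [510.8, -321.3], 'axis': 104.2, 'L': 107, 'w': 27, 'cap': np.float64(1.0)}
{'px': [438, 230], 'mid': [423.0, -327.3], 'amb9': [423.3, -328.4], 'axis': 107.3, 'L': 107, 'w': 27, 'cap': np.float64(1.0)}
{'px': [309, 134], 'amber': [686.0, 24.0], 'axis_deg': np.float64(96.6), 'L': 51, 'w': 25, 'z': 93}
{'px': [311, 160], 'amber': [616.0, 19.0], 'axis_deg': np.float64(97.5), 'L': 46, 'w': 25, 'z': 93}
{'px': [428, 188], 'amber': [545.0, -309.0], 'axis_deg': np.float64(99.5), 'L': 49, 'w': 24, 'z': 28}
{'px': [435, 199], 'amber': [513.0, -330.0], 'axis_deg': np.float64(104.0), 'L': 88, 'w': 24, 'z': 28}
{'px': [438, 230], 'amber': [426.0, -337.0], 'axis_deg': np.float64(106.9), 'L': 87, 'w': 26, 'z': 28}
{'px': [148, 243], 'amber': [390.0, 461.0], 'axis_deg': np.float64(177.4), 'L': 51, 'w': 30, 'z': 97}
```

View pics/t3.png

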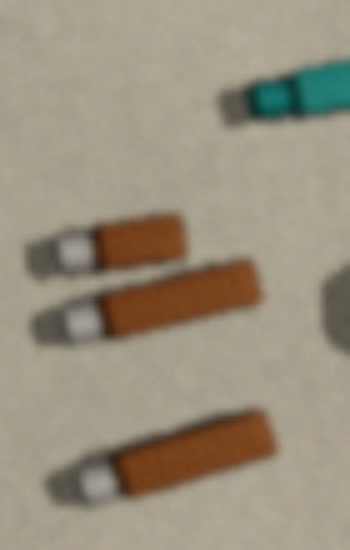

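>>> servo_tool(deltas="0 0 0 -0.205 -0.171 0 0.65;0 0 0.12 -0.205 -0.171 0 0.65;0 0 0.12 -0.205 -0.171 0 0.65;0 0 0 -0.205 -0.171 0 0.65;0 0 0 -0.205 -0.171 0 0.65;0 0 0 -0.205 -0.171 0 0.65;0 0 0 -0.205 -0.171 0 0.65;0 0 0 -0.205 -0.171 0 0.65;0 0 0 -0.205 -0.171 0 0.65;0 0 0 0 0 -0.25 0.65;0 0 0 0 0 -0.25 0.65;0 0 0 0 0 0 0.65")

```text
time: 19.15
tool_pos: [0.4203, -0.326, 0.2524]
eef_rot: [[-0.296, 0.955, -0.01], [0.955, 0.296, 0.006], [0.008, -0.008, -1.0]]
wrist_force: [-0.5, 0.4, 0.5]
width: 0.646
grip_force: 0.0
```

>>> servo_tool(deltas="0 0 0 0 0 0 0.65;0 0 0 0 0 0 0.65")

```text
time: 19.35
tool_pos: [0.4234, -0.3283, 0.2585]
eef_rot: [[-0.297, 0.955, 0.002], [0.955, 0.297, -0.001], [-0.002, 0.002, -1.0]]
wrist_force: [0.3, 0.4, -0.0]
width: 0.648
grip_force: 0.0
```

Descend 76 mm to z ≈ 0.182 and close.

>>> servo_tool(deltas="0 0 0 0 0 -0.25 0.65;0 0 0 0 0 -0.16 0.65;0 0 0 0 0 -0.1 0.65;0 0 0 0 0 0 0;0 0 0 0 0 0 0;0 0 0 0 0 0 0;0 0 0 0 0 0 0;0 0 0 0 0 0 0")

```text
time: 20.15
tool_pos: [0.4232, -0.3283, 0.1818]
eef_rot: [[-0.297, 0.955, 0.002], [0.955, 0.297, -0.001], [-0.002, 0.002, -1.0]]
wrist_force: [-0.5, 0.9, 5.4]
width: 0.312
grip_force: 61.2
```

>>> servo_tool(deltas="0 0 0 0 0 0.264 0;0 0 0 0 0 0.264 0;0 0 0 0 0 0.264 0;0 0 0 0 0 0.264 0;0 0 -0.12 0.172 0.187 0 0;0 0 -0.12 0.172 0.187 0 0;0 0 0 0.172 0.187 0 0;0 0 0 0.172 0.187 0 0;0 0 0 0.172 0.187 0 0;0 0 0 0.172 0.187 0 0;0 0 0 0.172 0.187 0 0;0 0 0 0.172 0.187 0 0")

```text
time: 21.35
tool_pos: [0.6297, -0.102, 0.3388]
eef_rot: [[-0.113, 0.994, -0.0], [0.994, 0.113, 0.0], [0.0, -0.0, -1.0]]
wrist_force: [0.4, 0.1, -2.0]
width: 0.314
grip_force: 60.2
```

>>> servo_tool(deltas="0 0 0 0 0 0 0;0 0 0 0 0 0 0;0 0 0 0 0 0 0")

```text
time: 21.65
tool_pos: [0.6282, -0.1047, 0.3388]
eef_rot: [[-0.111, 0.994, -0.001], [0.994, 0.111, -0.001], [-0.001, -0.001, -1.0]]
wrist_force: [-0.7, -0.8, -1.0]
width: 0.315
grip_force: 60.1
```

>>> servo_tool(deltas="0 0 0 0 0 -0.2 0;0 0 0 0 0 -0.2 0;0 0 0 0 0 -0.15 0;0 0 0 0 0 -0.053 0;0 0 0 0 0 0 0;0 0 0 0 0 0 0.55;0 0 0 0 0 0 0.55;0 0 0 0 0 0 0.55;0 0 0 0 0 0 0.55")

```text
time: 22.55
tool_pos: [0.6292, -0.1035, 0.2489]
eef_rot: [[-0.113, 0.994, 0.001], [0.994, 0.113, -0.0], [-0.0, 0.001, -1.0]]
wrist_force: [0.2, -0.2, -0.6]
width: 0.552
grip_force: 0.0
```

>>> servo_tool(deltas="0 0 0 0 0 0.1 0.55;0 0 0 0 0 0.2 0.55;0 0 0 0 0 0.25 0.65;0 0 0 0 0 0 0.65;0 0 0 0 0 0 0.65")

```text
time: 23.05
tool_pos: [0.6294, -0.1036, 0.3331]
eef_rot: [[-0.113, 0.994, 0.004], [0.994, 0.113, -0.0], [-0.0, 0.004, -1.0]]
wrist_force: [0.0, 0.3, -0.2]
width: 0.65
grip_force: 0.0
```

```bash
python3 - <<'E'
from h import *
c=avgcloud('top',4);W=cloud(c)
for b in bottles2(c,W): print(b)
for b in bottles(c,W): print(b)
E
```

```text
{'px': [427, 188], 'mid': [544.8, -298.7], 'amb9': [543.5, -300.1], 'axis': 99.6, 'L': 71, 'w': 27, 'cap': np.float64(1.0)}
{'px': [435, 199], 'mid': [511.3, -319.7], 'amb9': [510.8, -322.3], 'axis': 104.3, 'L': 107, 'w': 27, 'cap': np.float64(1.0)}
{'px': [309, 135], 'amber': [686.0, 24.0], 'axis_deg': np.float64(95.8), 'L': 50, 'w': 24, 'z': 93}
{'px': [312, 160], 'amber': [616.0, 17.0], 'axis_deg': np.float64(96.7), 'L': 52, 'w': 25, 'z': 93}
{'px': [427, 188], 'amber': [545.0, -309.0], 'axis_deg': np.float64(98.3), 'L': 48, 'w': 24, 'z': 27}
{'px': [435, 199], 'amber': [513.0, -331.0], 'axis_deg': np.float64(103.4), 'L': 87, 'w': 24, 'z': 28}
{'px': [148, 243], 'amber': [390.0, 460.0], 'axis_deg': np.float64(173.1), 'L': 52, 'w': 26, 'z': 97}
```

>>> servo_tool(deltas="0 0 0 -0.091 -0.212 0 0.55;0 0 0.085 -0.091 -0.212 0 0.5;0 0 0.086 -0.091 -0.212 0 0.5;0 0 0 -0.091 -0.212 0 0.5;0 0 0 -0.091 -0.212 0 0.5;0 0 0 -0.091 -0.212 0 0.5;0 0 0 -0.091 -0.212 0 0.5;0 0 0 -0.091 -0.212 0 0.5;0 0 0 0 0 -0.25 0.5;0 0 0 0 0 -0.25 0.5;0 0 0 0 0 0 0.5;0 0 0 0 0 0 0.5")

```text
time: 24.45
tool_pos: [0.5198, -0.3575, 0.2553]
eef_rot: [[-0.245, 0.97, -0.002], [0.97, 0.245, 0.001], [0.001, -0.002, -1.0]]
wrist_force: [0.3, 0.0, 0.7]
width: 0.5
grip_force: 0.0
```

>>> servo_tool(deltas="0 0 0 0 0 0 0.5;0 0 0 0 0 0 0.5")

```text
time: 24.65
tool_pos: [0.5206, -0.3582, 0.258]
eef_rot: [[-0.245, 0.969, 0.003], [0.969, 0.245, -0.002], [-0.003, 0.003, -1.0]]
wrist_force: [-0.1, 0.5, -0.2]
width: 0.5
grip_force: 0.0
```

>>> servo_tool(deltas="0 0 0 0 0 -0.25 0.5;0 0 0 0 0 -0.15 0.5;0 0 0 0 0 -0.1 0.5;0 0 0 0 0 0 0;0 0 0 0 0 0 0;0 0 0 0 0 0 0;0 0 0 0 0 0 0;0 0 0 0 0 0 0", newtons=25)

```text
time: 25.45
tool_pos: [0.5201, -0.358, 0.1818]
eef_rot: [[-0.245, 0.97, 0.001], [0.97, 0.245, -0.001], [-0.001, 0.001, -1.0]]
wrist_force: [0.5, 0.2, -1.6]
width: 0.32
grip_force: 30.7
```

>>> servo_tool(deltas="0 0 0 -0.065 -0.016 0 0;0 0 0 -0.065 -0.016 0 0;0 0 0 -0.065 -0.016 0 0;0 0 0 -0.065 -0.016 0 0;0 0 0 -0.065 -0.016 0 0;0 0 0 0 0 0 0;0 0 0 0 0 0 0.5;0 0 0 0 0 0 0.5;0 0 0 0 0 0 0.5;0 0 0 0 0 0.2 0.5;0 0 0 0 0 0.25 0.5;0 0 0 0 0 0.25 0.65")

```text
time: 26.65
tool_pos: [0.4713, -0.3694, 0.2868]
eef_rot: [[-0.245, 0.969, -0.001], [0.969, 0.245, 0.0], [0.001, -0.001, -1.0]]
wrist_force: [0.5, -0.4, 0.2]
width: 0.642
grip_force: 0.0
```

>>> servo_tool(deltas="0 0 0 0.167 0.24 0.06 0.65;0 0 0 0.167 0.24 0.06 0.65;0 0 0 0.167 0.24 0.06 0.65;0 0 0 0.167 0.24 0.06 0.65;0 0 0 0.167 0.24 0.06 0.65;0 0 0 0.167 0.24 0 0.65;0 0 0 0 0 0 0.65;0 0 0 0 0 0 0.65", newtons=60)

```text
time: 27.45
tool_pos: [0.6223, -0.1517, 0.3306]
eef_rot: [[-0.249, 0.969, -0.0], [0.969, 0.249, 0.0], [0.0, -0.0, -1.0]]
wrist_force: [-0.9, -0.5, 0.2]
width: 0.65
grip_force: 0.0
```

```bash
python3 - <<'E'
from h import *
c=avgcloud('top',4);W=cloud(c)
for b in bottles2(c,W): print(b)
E
```

```text
{'px': [427, 188], 'mid': [544.6, -298.9], 'amb9': [543.4, -300.1], 'axis': 100.4, 'L': 70, 'w': 27, 'cap': np.float64(1.0)}
{'px': [440, 217], 'mid': [461.5, -333.1], 'amb9': [461.8, -336.3], 'axis': 104.3, 'L': 107, 'w': 27, 'cap': np.float64(1.0)}
```

>>> servo_tool(deltas="0 0 0 -0.179 -0.203 0 0.65;0 0 0 -0.179 -0.203 0 0.65;0 0 0 -0.179 -0.203 0 0.65;0 0 0 -0.179 -0.203 0 0.65;0 0 0 -0.179 -0.203 0 0.65;0 0 0 -0.178 -0.203 0 0.65;0 0 0 0 0 0 0.65;0 0 0 0 0 -0.25 0.65;0 0 0 0 0 -0.25 0.65;0 0 0 0 0 -0.25 0.65;0 0 0 0 0 0 0.65;0 0 0 0 0 0 0.65")

```text
time: 28.85
tool_pos: [0.46, -0.3371, 0.2188]
eef_rot: [[-0.243, 0.97, -0.001], [0.97, 0.243, -0.0], [0.0, -0.001, -1.0]]
wrist_force: [0.5, -0.3, 0.8]
width: 0.648
grip_force: 0.0
```

>>> servo_tool(deltas="0 0 0 0 0 -0.14 0.65;0 0 0 0 0 -0.1 0.65;0 0 0 0 0 0 0;0 0 0 0 0 0 0;0 0 0 0 0 0 0;0 0 0 0 0 0 0;0 0 0 0 0 0 0")

```text
time: 29.55
tool_pos: [0.4609, -0.337, 0.1836]
eef_rot: [[-0.245, 0.97, 0.002], [0.97, 0.245, -0.001], [-0.001, 0.002, -1.0]]
wrist_force: [0.5, -0.1, 6.0]
width: 0.31
grip_force: 61.4
```

>>> servo_tool(deltas="0 0 0 0 0 0.262 0;0 0 0 0 0 0.262 0;0 0 0 0 0 0.262 0;0 0 0 0 0 0.262 0;0 0 -0.085 0.095 0.211 0 0;0 0 -0.086 0.095 0.211 0 0;0 0 0 0.095 0.211 0 0;0 0 0 0.095 0.211 0 0;0 0 0 0.095 0.211 0 0;0 0 0 0.095 0.211 0 0;0 0 0 0.095 0.211 0 0;0 0 0 0 0 0 0")

```text
time: 30.75
tool_pos: [0.5623, -0.1084, 0.3391]
eef_rot: [[-0.122, 0.993, 0.001], [0.993, 0.122, 0.004], [0.003, 0.001, -1.0]]
wrist_force: [0.9, 0.5, -0.8]
width: 0.315
grip_force: 60.6
```

>>> servo_tool(deltas="0 0 0 0 0 0 0;0 0 0 0 0 0 0;0 0 0 0 0 0 0")

```text
time: 31.05
tool_pos: [0.5595, -0.1166, 0.3397]
eef_rot: [[-0.11, 0.994, -0.0], [0.994, 0.11, -0.001], [-0.0, -0.0, -1.0]]
wrist_force: [0.1, -0.4, -2.0]
width: 0.313
grip_force: 60.6
```

```bash
python3 - <<'E'
from h import *
c=snap('side');im=c['image']
cv2.imwrite('pics/g5.png',cv2.resize(im[110:240,240:400],None,fx=3.5,fy=3.5)[:,:,::-1])
E
```

```text
(no output)
```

View pics/g5.png

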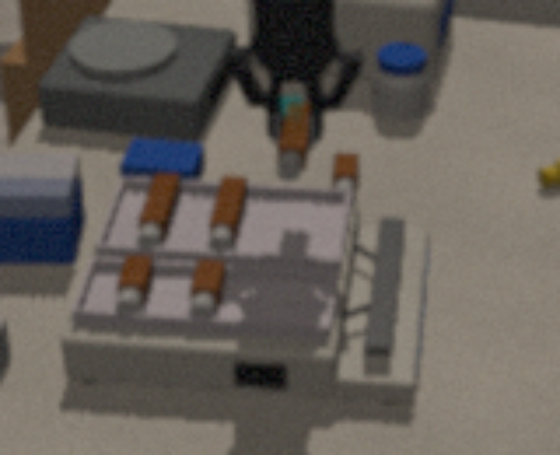

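>>> servo_tool(deltas="0 0 0 0 0.005 -0.2 0;0 0 0 0 0 -0.2 0;0 0 0 0 0 -0.15 0;0 0 0 0 0 -0.05 0;0 0 0 0 0 0 0;0 0 0 0 0 0 0.55;0 0 0 0 0 0 0.55;0 0 0 0 0 0 0.55;0 0 0 0 0 0 0.55")

```text
time: 32.0
tool_pos: [0.5603, -0.1142, 0.25]
eef_rot: [[-0.113, 0.994, 0.001], [0.994, 0.113, -0.0], [-0.0, 0.001, -1.0]]
wrist_force: [-0.1, 0.6, -0.3]
width: 0.549
grip_force: 0.0
```

>>> servo_tool(deltas="0 0 0 0 0 0.1 0.55;0 0 0 0 0 0.2 0.55;0 0 0 0 0 0.25 0.65;0 0 0 0 0 0 0.65;0 0 0 0 0 0 0.65")

```text
time: 32.5
tool_pos: [0.5605, -0.1143, 0.3339]
eef_rot: [[-0.113, 0.994, 0.003], [0.994, 0.113, 0.0], [-0.0, 0.003, -1.0]]
wrist_force: [-0.5, 0.4, -0.5]
width: 0.648
grip_force: 0.0
```

>>> servo_tool(deltas="0 0 0 -0.022 -0.247 0 0.65;0 0 0.078 -0.022 -0.247 0 0.65;0 0 0 -0.022 -0.247 0 0.65;0 0 0 -0.022 -0.247 0 0.65;0 0 0 -0.021 -0.247 0 0.65;0 0 0 0 0 0 0.65;0 0 0 0 0 -0.25 0.65;0 0 0 0 0 -0.25 0.65;0 0 0 0 0 -0.25 0.65;0 0 0 0 0 0 0.65;0 0 0 0 0 0 0.65;0 0 0 0 0 0 0.65")

```text
time: 33.7
tool_pos: [0.5446, -0.2999, 0.2216]
eef_rot: [[-0.173, 0.985, 0.003], [0.985, 0.173, -0.001], [-0.002, 0.003, -1.0]]
wrist_force: [-0.7, 0.1, 0.9]
width: 0.647
grip_force: 0.0
```

>>> servo_tool(deltas="0 0 0 0 0 -0.15 0.65;0 0 0 0 0 -0.11 0.65;0 0 0 0 0 0 0;0 0 0 0 0 0 0;0 0 0 0 0 0 0;0 0 0 0 0 0 0;0 0 0 0 0 0 0")

```text
time: 34.4
tool_pos: [0.5441, -0.2997, 0.1814]
eef_rot: [[-0.173, 0.985, 0.001], [0.985, 0.173, -0.001], [-0.001, 0.001, -1.0]]
wrist_force: [-0.4, -0.4, 2.2]
width: 0.312
grip_force: 60.3
```

>>> servo_tool(deltas="0 0 0 0 0 0.265 0;0 0 0 0 0 0.265 0;0 0 0 0 0 0.265 0;0 0 0 0 0 0.265 0;0 0 -0.078 0.002 0.262 0 0;0 0 0 0.002 0.262 0 0;0 0 0 0.002 0.262 0 0;0 0 0 0.001 0.262 0 0;0 0 0 0.001 0.262 0 0;0 0 0 0.001 0.262 0 0;0 0 0 0.001 0.262 0 0;0 0 0 0.002 0.262 0 0")

```text
time: 35.6
tool_pos: [0.5453, 0.0164, 0.3399]
eef_rot: [[-0.113, 0.994, 0.001], [0.994, 0.113, 0.0], [0.0, 0.001, -1.0]]
wrist_force: [0.5, 0.6, -0.9]
width: 0.314
grip_force: 60.0
```

>>> servo_tool(deltas="0 0 0 0 0 0 0;0 0 0 0 0 0 0;0 0 0 0 0 0 0;0 0 0 0 0 0 0")

```text
time: 36.0
tool_pos: [0.5456, 0.0132, 0.3398]
eef_rot: [[-0.11, 0.994, 0.0], [0.994, 0.11, -0.001], [-0.001, 0.0, -1.0]]
wrist_force: [-0.0, 0.5, -0.6]
width: 0.318
grip_force: 60.0
```

>>> servo_tool(deltas="0 0 0 0 0.004 -0.2 0;0 0 0 0 0 -0.2 0;0 0 0 0 0 -0.15 0;0 0 0 0 0 -0.063 0;0 0 0 0 0 0 0;0 0 0 0 0 0 0.55;0 0 0 0 0 0 0.55;0 0 0 0 0 0 0.55;0 0 0 0 0 0 0.55")

```text
time: 36.9
tool_pos: [0.5458, 0.0156, 0.2481]
eef_rot: [[-0.113, 0.994, 0.001], [0.994, 0.113, 0.0], [0.0, 0.001, -1.0]]
wrist_force: [-0.9, 0.8, 0.2]
width: 0.55
grip_force: 0.0
```

>>> servo_tool(deltas="0 0 0 0 0 0.1 0.55;0 0 0 0 0 0.2 0.55;0 0 0 0 0 0.25 0.55;0 0 0 -0.1 0.26 0 0.4;0 0 0 -0.1 0.26 0 0.3;0 0 0 -0.1 0.26 0 0;0 0 0 -0.1 0.26 0 0;0 0 0 0 0 0 0;0 0 0 0 0 0 0")

```text
time: 37.8
tool_pos: [0.4852, 0.1725, 0.3303]
eef_rot: [[-0.116, 0.993, 0.0], [0.993, 0.116, -0.0], [-0.0, 0.0, -1.0]]
wrist_force: [-0.0, -0.9, 0.5]
width: -0.003
grip_force: 0.0
```

```bash
python3 - <<'E'
from h import *
s=env.sense();print(s['tool_pos'],s['width'])
c=avgcloud('top',6);W=cloud(c);z=W[...,2]
cv2.imwrite('pics/t6.png',cv2.resize(c['image'][105:245,270:400],None,fx=4,fy=4)[:,:,::-1])
a=np.deg2rad(6.5)
for b in bottles(c,W):
    x,y=b['amber']; print(b, 'row frame amber',round(x*np.cos(a)+y*np.sin(a)-614),round(-x*np.sin(a)+y*np.cos(a)))
P=W[(z>.052)&(z<.067)&(W[...,0]>.40)&(W[...,0]<.5)&(abs(W[...,1]+.05)<.16)]
yy=-P[:,0]*np.sin(a)+P[:,1]*np.cos(a);xx=P[:,0]*np.cos(a)+P[:,1]*np.sin(a)
k=(xx>.435)&(xx<.459);print('bar y',np.percentile(yy[k],[0,1,99,100]),'x',np.percentile(xx[(xx<.468)&(yy>-.2)&(yy<-.14)],[1,50,99]))
for e in (-.2,-.17,-.14,-.11,-.08,-.05,-.03): q=k&(abs(yy-e)<.012);print(e,P[q,2].mean().round(4))
E
```

```text
[0.48524371 0.17250726 0.33031837] -0.0026841928642965373
{'px': [357, 129], 'amber': [698.0, -104.0], 'axis_deg': np.float64(95.6), 'L': 90, 'w': 26, 'z': 93} row frame amber 68 -182
{'px': [309, 134], 'amber': [686.0, 24.0], 'axis_deg': np.float64(97.8), 'L': 51, 'w': 23, 'z': 93} row frame amber 70 -54
{'px': [361, 155], 'amber': [629.0, -114.0], 'axis_deg': np.float64(96.2), 'L': 90, 'w': 24, 'z': 93} row frame amber -2 -184
{'px': [312, 160], 'amber': [615.0, 16.0], 'axis_deg': np.float64(95.5), 'L': 50, 'w': 24, 'z': 93} row frame amber -1 -54
{'px': [364, 180], 'amber': [561.0, -122.0], 'axis_deg': np.float64(96.7), 'L': 89, 'w': 24, 'z': 93} row frame amber -70 -185
{'px': [316, 186], 'amber': [546.0, 5.0], 'axis_deg': np.float64(96.6), 'L': 50, 'w': 23, 'z': 93} row frame amber -71 -57
{'px': [148, 243], 'amber': [392.0, 463.0], 'axis_deg': np.float64(3.6), 'L': 55, 'w': 33, 'z': 97} row frame amber -172 416
bar y [-0.21949588 -0.2171574  -0.00304099 -0.00066795] x [0.43444873 0.44731294 0.46533113]
-0.2 0.0586
-0.17 0.0588
-0.14 0.0585
-0.11 0.0588
-0.08 0.0585
-0.05 0.0588
-0.03 0.0587
```

View pics/t6.png

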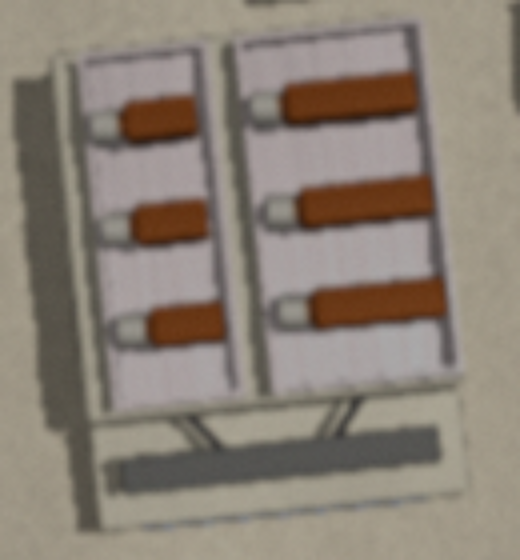

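>>> servo_tool(deltas="0 0 0 -0.032 -0.257 0 0;0 0 0 -0.032 -0.257 0 0;0 0 0 -0.032 -0.257 0 0;0 0 0 -0.032 -0.257 0 0;0 0 0 -0.032 -0.257 0 0;0 0 0 -0.031 -0.257 0 0;0 0 0 0 0 0 0;0 0 0 0 0 -0.2 0;0 0 0 0 0 -0.2 0;0 0 0 0 0 -0.1 0;0 0 0 0 0 0 0;0 0 0 0 0 0 0")

```text
time: 39.3
tool_pos: [0.4573, -0.0599, 0.2555]
eef_rot: [[-0.112, 0.994, 0.0], [0.994, 0.112, -0.0], [-0.0, 0.0, -1.0]]
wrist_force: [0.5, 0.4, 0.6]
width: -0.001
grip_force: 0.0
```

>>> servo_tool(deltas="0 0 0 0 0 0 0;0 0 0 0 0 0 0;0 0 0 0 0 0 0")

```text
time: 39.6
tool_pos: [0.4573, -0.0597, 0.256]
eef_rot: [[-0.113, 0.994, 0.002], [0.994, 0.113, 0.0], [0.0, 0.002, -1.0]]
wrist_force: [0.1, -0.9, -0.8]
width: -0.002
grip_force: 0.0
```

>>> servo_tool(deltas="0 0 0 0 0.005 -0.1 0;0 0 0 0 0 -0.04 0;0 0 0 0 0 -0.013 0;0 0 0 0 0 -0.013 0;0 0 0 0 0 -0.013 0;0 0 0 0 0 -0.013 0;0 0 0 0 0 -0.013 0;0 0 0 0 0 -0.013 0;0 0 0 0 0 0 0")

```text
time: 40.5
tool_pos: [0.4566, -0.059, 0.2232]
eef_rot: [[-0.112, 0.994, -0.002], [0.994, 0.112, 0.001], [0.001, -0.001, -1.0]]
wrist_force: [-3.3, 0.9, 7.7]
width: 0.001
grip_force: 4.0
```

>>> servo_tool(deltas="0 0 0 0 0 -0.007 0;0 0 0 0 0 -0.007 0;0 0 0 0 0 -0.007 0;0 0 0 0 0 0 0;0 0 0 0 0 0 0")

```text
time: 41.0
tool_pos: [0.457, -0.0593, 0.2219]
eef_rot: [[-0.112, 0.994, -0.001], [0.994, 0.112, 0.003], [0.003, -0.001, -1.0]]
wrist_force: [-9.3, 2.8, 26.8]
width: -0.003
grip_force: 14.1
```

>>> servo_tool(deltas="0 0 0 0 0 0.007 0;0 0 0 0 0 0 0;0 0 0 0 0 0.1 0;0 0 0 0 0 0.2 0;0 0 0 0 0 0.25 0;0 0 0 0 0.25 0.1 0;0 0 0 0 0.25 0 0;0 0 0 0 0.25 0 0;0 0 0 0 0.25 0 0;0 0 0 0 0.25 0 0;0 0 0 0 0 0 0;0 0 0 0 0 0 0")

```text
time: 42.2
tool_pos: [0.4569, 0.1292, 0.3181]
eef_rot: [[-0.115, 0.993, 0.0], [0.993, 0.115, -0.0], [-0.0, 0.0, -1.0]]
wrist_force: [-0.2, -0.1, 1.0]
width: 0.001
grip_force: 0.0
```

```bash
python3 - <<'E'
from h import *
c=avgcloud('top',6);W=cloud(c);z=W[...,2]
a=np.deg2rad(6.5)
for b in bottles(c,W): print(b['amber'],b['axis_deg'],b['z'])
P=W[(z>.040)&(z<.067)&(W[...,0]>.40)&(W[...,0]<.5)&(abs(W[...,1]+.05)<.16)]
yy=-P[:,0]*np.sin(a)+P[:,1]*np.cos(a);xx=P[:,0]*np.cos(a)+P[:,1]*np.sin(a)
k=(xx>.437)&(xx<.457)
for e in (-.2,-.17,-.14,-.11,-.08,-.05,-.03): q=k&(abs(yy-e)<.012);print(e,P[q,2].mean().round(4))
E
```

```text
[698.0, -104.0] 96.0 93
[686.0, 24.0] 95.9 93
[629.0, -114.0] 95.9 93
[615.0, 16.0] 96.3 93
[560.0, -122.0] 96.8 93
[546.0, 5.0] 95.8 93
[390.0, 462.0] 169.3 97
-0.2 0.0476
-0.17 0.0477
-0.14 0.0479
-0.11 0.0478
-0.08 0.0475
-0.05 0.0474
-0.03 0.0474
```

Bar down ~11 mm and level; all six bottles in place, arm clear.

```bash
python3 -c "
from bench import env
print(env.close_job())"
```

```text
the job is handed in; nothing more can be done
None
```

I laid all six amber bottles flat in their matching trays, three short and three long. I then pressed the start bar near its middle; it stays down about 11 mm and level. The job is handed in, but the verdict was not shown.

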